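# Load the grinder and hold its spring lever level

## Task

Tip all four betel nuts from the steel scoop into the grinder's hopper and set the empty scoop back down flat on the counter and let go of it. Then press the black pad of the grinder's spring-loaded lever down until the lever is level, half way through its travel, and finish while holding it there, so that the grinding plates stay at the coarse gap. Leave the tray, cups, saucers, jar, tumbler and strainer where they stand.

Things in the scene. Friction and masses are not known exactly. Their poses are not given: they have to be found in the camera images.
- scoop: open steel scoop, flat on the counter, holding the four nuts. Origin: centre of the underside; x to the pouring lip, z up. x from -66 to +74 mm, 76 mm wide; floor 3 mm thick, flat to x = +44, then a ramp rising 18 degrees to the open lip; side and back walls 34 mm high (25 mm beside the ramp), 3 mm thick. 0.13 to 0.21 kg without nuts, balance point about x = -11 mm
- scoop_grip (a point): point on the scoop's handle bar, in the middle of its section, at 0, 0, 78 mm in the scoop's frame; axes as the scoop's. The straight bar lies along x above the scoop on a strap from the back wall: 14 mm wide (y), 14 mm high, from x = -66 to +33 mm
- scoop_lip (a point): middle of the scoop's pouring lip, 74, 0, 12 mm in the scoop's frame; axes as the scoop's
- hopper_mouth (a point): centre of the round mouth of the grinder's funnel hopper, level with its rim, 190 mm above the counter. Rim 150 mm outside, 142 mm inside diameter; narrows to 64 mm at its closed floor 64 mm below the rim. The cast aluminium grinder is fixed to the counter's far edge. Axes are the grinder's: -x towards the lever's pad, +y to the side crank, z up
- lever (a joint): angle of the spring-loaded lever, rad: 0 = at rest, pointing 20 degrees up; 0.35 = level; 0.70 = bottom stop, 20 degrees below level. It springs back when let go. About 2.5 N at the pad starts it, 5.5 N holds it level, 8.5 N at the stop.
- lever_pad (a point): centre of the top face of the lever's black pad (44 mm long, 50 mm wide, 10 mm thick), where to press. It is 120 mm from the pivot and moves with the lever: 146 mm above the counter at rest, 105 mm when level. Nothing is under it.
- lever_pivot (a point): axis of the lever on the grinder, 100 mm above the counter and 52 mm from the hopper's axis on the robot's side; fixed, axes as the grinder's. The level lever points along its -x, so that the pad's centre is then at -120, 0, +5 mm.
- chai_tray: rectangular steel tray 320 x 220 x 22 mm with both cups on their saucers; origin under its centre. Leave alone.
- jar: closed green plastic jar, 76 mm in diameter, 115 mm high; origin under its centre. Leave alone.
- tumbler: steel tumbler, 68 mm across the rim, 95 mm high; origin under its centre. Leave alone.
- strainer: steel tea strainer, bowl 80 mm across and 30 mm high, handle reaching 155 mm to its -x; origin under the bowl. Leave alone.
- nut0_center (a point): centre of one of the four hard round betel nuts, 25 mm in diameter, 10 g; they roll easily
- nut1_center (a point): centre of one of the four hard round betel nuts, 25 mm in diameter, 10 g; they roll easily
- nut2_center (a point): centre of one of the four hard round betel nuts, 25 mm in diameter, 10 g; they roll easily
- nut3_center (a point): centre of one of the four hard round betel nuts, 25 mm in diameter, 10 g; they roll easily
- cup0: ceramic cup with handle, 72 mm across, 62 mm high, on its saucer on the tray; origin under its centre. Leave alone.
- saucer0: ceramic saucer, 124 mm across, 14 mm high, on the tray; origin under its centre. Leave alone.
- cup1: ceramic cup with handle, 72 mm across, 62 mm high, on its saucer on the tray; origin under its centre. Leave alone.
- saucer1: ceramic saucer, 124 mm across, 14 mm high, on the tray; origin under its centre. Leave alone.

How it is judged:
By the outcome, as a careful person would: the job done as asked, in the order asked, and still so for the second after the job is handed in, while the arm keeps its last pose, push and grip.
It also fails if it takes over 72 s, if anything falls off the work surface, if the arm or the gripper's body presses on something with over 40 N, if the wrist force passes 120 N, or if a joint passes its speed limit or range.

## Robot

A 6-joint arm with a two-finger parallel gripper is mounted at the origin on the work surface. World frame = base frame: x ahead of the robot, y to its left, z up, the work surface at z = 0. Lengths are in m, angles in degrees, forces in N, time in s.
With the tool pointing down it reaches from about 0.4 to 0.825 m from the base axis. Payload 7 kg.
Tool frame: the origin (TCP) lies midway between the tips of the shut fingers; the grasp point (between the pads) lies 19 mm behind it; z points along the fingers, y is the line along which they close (so a half turn about z gives the same grasp; the last joint's range is limited). The gripper opens to 88 mm and grips with 3 to 60 N. Pads are 19 mm wide; open, the fingers measure 130 mm over their backs; the gripper's body (78 mm by 193 mm) begins 47 mm behind the grasp point.
Start: joints at [-56.259, 20.546, 0.682, 0, -70.136, -16.507], TCP at [0.2, -0.645, 0.227] pointing down, gripper open.
Joint ranges: [-176.03, 176.03], [-82.01, 121.73], [-58.28, 71.71], [-173.87, 95.51], [-174.79, -0.11], [-173.66, 173.66]. Speed limits (degrees/s): [136.94, 136.94, 172.46, 180, 180, 180].

## Interface

Orientations are given as [roll, pitch, yaw] about the fixed x, y, z axes, in that order (R = Rz(yaw) Ry(pitch) Rx(roll)).
In Python, from plant import ctrl, viewer, close_job gives the robot as it stands. The module is installed in compiled form; this text tells all that it offers.
- The arm moves only by the tool step_arm, never from a script. Its argument "moves" is a list that holds one entry, the list of rows, each a list of 5 numbers: the shift along the world's x, y, z in cm, then the turn about the world's z in rad, then the finger opening in cm, from 0 to 8.76. In form: [[[tx, ty, tz, twist, grip], ...]]. A call has 1 to 10 rows; each row shifts and turns the commanded pose from where the row before left it; what a row does not reach is not made up. A row lasts 1/10 s, in which the tool goes at most 50 mm and 8.59 degrees, less where a joint would pass 70% of its speed; a pose out of reach is approached as far as the arm can. A call with a gripper value outside its range is refused whole. The fingers move at their own pace and stop on an object; the grip force is fixed at half the most. Time passes only in rows, so rows that do not move let the fingers close. It gives the time, the measured TCP pose, the force, the opening and the grip force at its end, in the units of the state.
- ctrl.get_obs(): the state, without advancing time (a new reading comes with each control period).
- viewer.snapshot(name): name is "scene" or "side" or "wrist"; returns (picture, depth): 420x560x3 uint8, blue, green, red; 420x560 float32, m along the optical axis (not along the pixel's ray), 0 where there is no reading.
- viewer.camera_info(name): a dict with "camera_matrix" (3x3 intrinsics, pixels), "eye" and "orientation" of the camera in the world. Camera axes: x right, y down, z forward; pixel columns grow to the right and rows downward; lengths in m; the calibration is good to about 2 mm. A picture is of the moment at which its call begins: read the wrist's pose just before it. camera_info takes no time and is no camera call; for the wrist camera it gives the pose at the moment of the call.
- close_job(): hands the job in; it is judged then, once.
The state is a dict: "clock": time; "joint_pos": joint angles; "qvel": joint speeds; "tau": joint torques, N m; "tool_pos": TCP position; "orientation": TCP orientation; "force": force on the tool from outside, world axes, zero at the start; "moment": the same for the moment, N m; "opening": finger opening in m; "gripper_force": force on a finger pad.
Only numpy, scipy, OpenCV 4.12 (cv2) and the standard library are available. Lean on these libraries where they do the work, as an engineer would, in place of code of your own. Each camera call takes 0.05 s, during which the arm holds its last target. There are 200 camera calls.

## Working session

There is one attempt and no reset: what is moved stays moved. The work goes in short steps, Python scripts to look and compute and a tool call to move; the robot and the scene stay as the last step left them, time stands still between calls to the robot, and variables do not carry over. Pictures are saved under pics/ and viewed, at most 10 in all, crops included, and the job is handed in when it is done.

Besides the shell and the picture viewer there is one more tool, called as name(argument=value, ...), one argument or row to a line, values as JSON. step_arm: Moves the arm, as the interface text tells. Its arguments: {"type":"object","properties":{"moves":{"type":"array","items":{"type":"array","items":{"type":"array","items":{"type":"number"}}}}},"required":["moves"]}

```bash
mkdir -p pics; cat > h.py <<'E'
from plant import ctrl, viewer, close_job
import numpy as np, cv2
from scipy.spatial.transform import Rotation as R
def cam(n):
    i=viewer.camera_info(n); o=np.array(i["orientation"],float)
    r=o if o.shape==(3,3) else R.from_euler("xyz",o,degrees=True).as_matrix()
    return np.array(i["camera_matrix"]),np.array(i["eye"]),r
def snap(n,f):
    c=cam(n); p,d=viewer.snapshot(n); cv2.imwrite(f"pics/{f}.png",p); np.savez(f"{f}.npz",d=d,K=c[0],e=c[1],r=c[2],p=p)
def cloud(f):
    z=np.load(f"{f}.npz"); d=z["d"]; v,u=np.indices(d.shape)
    K=z["K"]; c=np.stack([(u-K[0,2])/K[0,0]*d,(v-K[1,2])/K[1,1]*d,d],-1)
    return c@z["r"].T+z["e"]
E
python3 - <<'E'
from h import *
print(ctrl.get_obs())
for n in("scene","side"):
    print(viewer.camera_info(n)); snap(n,n+"0")
E
```

```text
{'clock': 0.0, 'joint_pos': array([-5.62606921e+01,  2.05916140e+01,  6.33415077e-01, -1.92370839e-02,
       -7.01350848e+01, -1.65050658e+01]), 'qvel': array([ 0.02343573, -0.02004024,  0.05603074, -0.10428589, -0.01813739,
       -0.04443703]), 'tau': array([ 7.56708178e-04, -5.82724249e+01,  2.93054527e+01,  6.99665576e+00,
        7.05490995e-03, -1.89223783e-04]), 'tool_pos': array([ 0.19979328, -0.64424499,  0.22562071]), 'orientation': array([ 1.79905422e+02, -9.16552602e-03, -1.62772302e+02]), 'force': array([ 0.11100863,  0.09768334, -0.96105846]), 'moment': array([ 0.03756063,  0.01483281, -0.02182781]), 'gripper_force': 0.0, 'opening': 0.08750865967632777}
{'camera_matrix': array([[443.97943862,   0.        , 279.96798504],
       [  0.        , 443.97943862, 207.50451861],
       [  0.        ,   0.        ,   1.        ]]), 'eye': array([1.04898504, 0.74283554, 0.83341052]), 'orientation': array([-130.53421662,   -0.39818654,  140.70929729])}
{'camera_matrix': array([[412.85332215,   0.        , 280.41297846],
       [  0.        , 412.85332215, 204.64281177],
       [  0.        ,   0.        ,   1.        ]]), 'eye': array([-1.04334855e-04, -6.04728398e-01,  6.90925453e-01]), 'orientation': array([-122.26549408,    0.38856491,  -35.09701339])}
```

View pics/scene0.png

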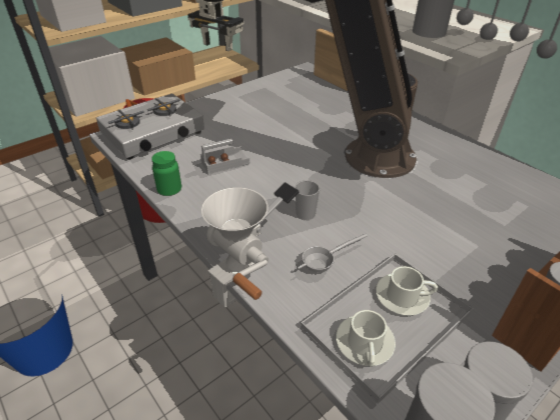

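View pics/side0.png

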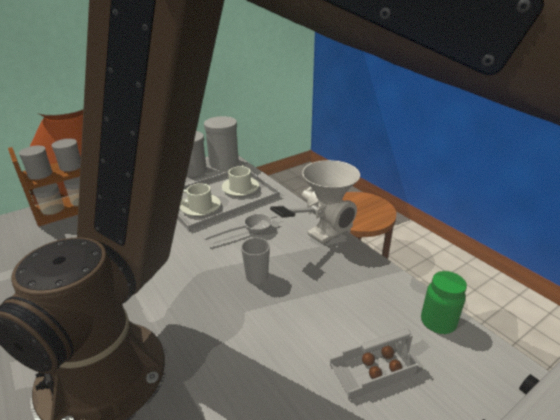

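The scene shows the grinder's funnel (235,215), its pad (287,192), and the jar, tumbler and strainer near it. The scoop is at (222,157) in scene and (380,365) in side. Next I'll measure the poses from depth.

```bash
python3 - <<'E'
from h import *
from scipy.optimize import least_squares
for f,b in (("scene0",(195,180,275,260)),("side0",(295,155,365,215))):
    P=cloud(f); u0,v0,u1,v1=b; Q=P[v0:v1,u0:u1].reshape(-1,3)
    r=Q[(Q[:,2]>.183)&(Q[:,2]<.196)]
    s=least_squares(lambda c:np.hypot(*(r[:,:2]-c[:2]).T)-.073,r[:,:2].mean(0),loss="soft_l1",f_scale=.003)
    print(f,"hopper",len(r),s.x,r[:,2].max(),np.abs(s.fun).mean())
for f,b in (("scene0",(272,178,302,206)),("side0",(266,200,300,222))):
    z=np.load(f+".npz");P=cloud(f);u0,v0,u1,v1=b
    m=(z["p"][v0:v1,u0:u1].max(-1)<50)
    Q=P[v0:v1,u0:u1][m];Q=Q[Q[:,2]>.1];print(f,"pad",len(Q),np.median(Q,0),Q.min(0),Q.max(0))
for f,b in (("scene0",(190,130,260,185)),("side0",(320,325,440,405))):
    P=cloud(f);u0,v0,u1,v1=b;Q=P[v0:v1,u0:u1].reshape(-1,3)
    for lo,hi in((.01,.045),(.068,.09)):
        q=Q[(Q[:,2]>lo)&(Q[:,2]<hi)]
        if len(q)<5: print(f,lo,len(q));continue
        print(f,"scoop",lo,len(q),cv2.minAreaRect(q[:,:2].astype(np.float32)*1000),q.mean(0))
a=[cv2.resize(cv2.imread("pics/scene0.png")[120:220,180:310],None,fx=6,fy=6,interpolation=2)[:600,:780]]
cv2.imwrite("pics/c1.png",a[0])
cv2.imwrite("pics/c2.png",cv2.resize(cv2.imread("pics/side0.png")[315:410,310:450],None,fx=5.5,fy=5.5,interpolation=2))
E
```

```text
scene0 hopper 500 [0.64983797 0.10003942] 0.19330459128767008 0.002500974290172071
side0 hopper 382 [0.64656903 0.09599481] 0.1926452968380452 0.0027219906279148175
scene0 pad 206 [0.48654579 0.08646685 0.14523782] [0.46791338 0.06255177 0.13325092] [0.50550763 0.10935974 0.15412817]
side0 pad 22 [0.4822666  0.06066303 0.14719396] [0.47031156 0.05632007 0.14009917] [0.49593842 0.09164028 0.15257276]
scene0 scoop 0.01 670 ((405.8813781738281, -376.54022216796875), (257.95550537109375, 140.9936981201172), 75.5364990234375) [ 0.43461448 -0.30219039  0.02241921]
scene0 scoop 0.068 174 ((448.5207824707031, -298.656982421875), (19.977603912353516, 96.95978546142578), 75.85580444335938) [ 0.4506825  -0.29733794  0.08009233]
side0 scoop 0.01 1834 ((475.63800048828125, -306.666748046875), (83.36956024169922, 250.857421875), 77.46654510498047) [ 0.42992951 -0.30387642  0.0224821 ]
side0 scoop 0.068 526 ((444.9562072753906, -298.98272705078125), (20.8062686920166, 100.44134521484375), 73.56141662597656) [ 0.44227827 -0.30257041  0.08249829]
```

View pics/c2.png

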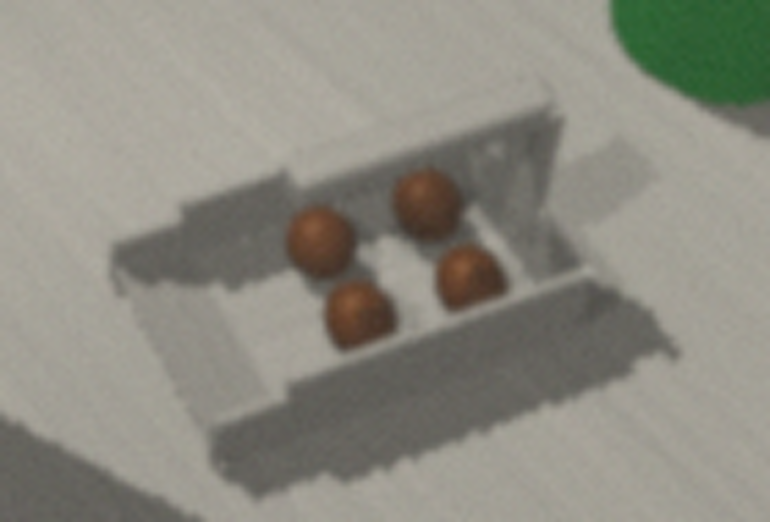

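The lip is at the left, which makes the scoop yaw about 165° with the lip pointing robotwards. The four nuts lie on the flat floor. I'll move above the bar's front part and check with the wrist camera.

step_arm(
  moves=[
    [[2.34,3.94,0,-0.0625,8.7],[2.34,3.94,0,-0.0625,8.7],[2.34,3.94,0,-0.0625,8.7],[2.34,3.94,0,-0.0625,8.7],[2.34,3.94,0,-0.0625,8.7],[2.34,3.94,0,-0.0625,8.7],[2.34,3.94,0,-0.0625,8.7],[2.34,3.94,0,-0.0625,8.7],[2.34,3.94,0,-0.0625,8.7],[0,0,0,0,8.7]],
  ],
)

```text
clock: 1.1
tool_pos: [0.4127, -0.2864, 0.2266]
orientation: [180.0, 0.0, 165.1]
force: [0.3, -0.3, -0.4]
opening: 0.0869
gripper_force: 0.0
```

```bash
python3 - <<'E'
from h import *
o=ctrl.get_obs();print(o["tool_pos"],o["orientation"],o["joint_pos"])
snap("wrist","w1")
P=cloud("w1");Q=P.reshape(-1,3)
q=Q[(Q[:,2]>.075)&(Q[:,2]<.1)&(abs(Q[:,0]-.43)<.12)&(abs(Q[:,1]+.3)<.12)]
print(len(q),cv2.minAreaRect(q[:,:2].astype(np.float32)*1000),q.mean(0),np.median(q[:,2]))
E
```

```text
[ 0.41266526 -0.2864267   0.22661235] [1.79963772e+02 3.65730042e-02 1.65136617e+02] [-1.23456534e+01  4.11268511e+00 -2.06361131e+01 -3.80962631e-02
 -6.52130775e+01 -9.25017575e+01]
1784 ((442.0825500488281, -298.71441650390625), (19.409324645996094, 99.2928466796875), 74.37539672851562) [ 0.44005465 -0.29864856  0.08509229] 0.08537850242270414
```

View pics/w1.png

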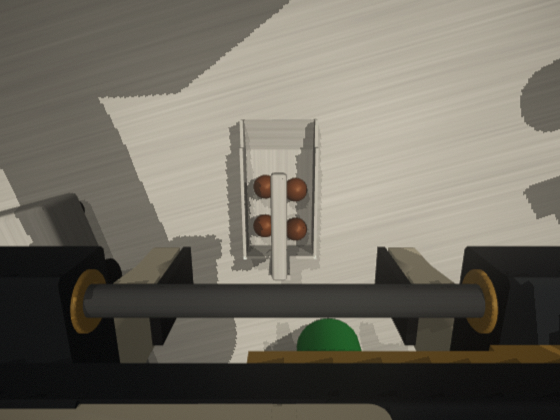

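```bash
python3 - <<'E'
from h import *
print(cam("wrist")[1], ctrl.get_obs()["tool_pos"])
for f in("scene0","side0"):
    z=np.load(f+".npz");p=z["p"].astype(int);P=cloud(f)
    m=(p[...,1]>p[...,2]+50)&(p[...,1]>p[...,0]+40)
    Q=P[m];Q=Q[(Q[:,2]>.02)&(Q[:,2]<.2)];t=Q[Q[:,2]>.108];print(Q.min(0),Q.max(0),t.mean(0))
# pour/tilt check: lip & corners vs funnel
for s in(-20,-30,-40):
  for th in(25,28,32,36):
    t=np.radians(th);Rm=lambda x,z:(-72+(x-s)*np.cos(t)+z*np.sin(t),-(x-s)*np.sin(t)+z*np.cos(t))
    l,c,g=Rm(74,12),Rm(44,0),Rm(20,78)
    fr=lambda q:71+39*min(q[1],0)/64-np.hypot(q[0],38)
    print(s,th,"lip",np.round(l),"clear",round(fr(l)),round(fr(c)),"grip",np.round(g,1))
E
```

```text
[ 0.3394835  -0.26906087  0.38555963] [ 0.41171436 -0.28787714  0.2265237 ]
[ 0.59911043 -0.31799993  0.02001463] [ 0.6688585  -0.24541179  0.11780183] [ 0.6335282  -0.28450325  0.11395789]
[ 0.59104998 -0.32579187  0.02001635] [ 0.66094385 -0.25866365  0.11835841] [ 0.62648902 -0.29217369  0.11519574]
-20 25 lip [ 18. -29.] clear 11 14 grip [-2.8 53.8]
-20 28 lip [ 17. -34.] clear 9 12 grip [-0.1 50.1]
-20 32 lip [ 14. -40.] clear 6 8 grip [ 3.3 45. ]
-20 36 lip [ 11. -46.] clear 4 5 grip [ 6.2 39.6]
-30 25 lip [ 27. -33.] clear 4 14 grip [ 6.3 49.6]
-30 28 lip [ 25. -38.] clear 2 11 grip [ 8.8 45.4]
-30 32 lip [ 23. -45.] clear -1 8 grip [11.7 39.7]
-30 36 lip [ 19. -51.] clear -3 5 grip [14.3 33.7]
-40 25 lip [ 36. -37.] clear -4 11 grip [15.3 45.3]
-40 28 lip [ 34. -43.] clear -6 9 grip [17.6 40.7]
-40 32 lip [ 31. -50.] clear -9 6 grip [20.2 34.4]
-40 36 lip [ 27. -57.] clear -11 3 grip [22.4 27.8]
```

The wrist view shows the bar at (279,175–278), the lip upward, two nuts on each side of the bar, and the fingers well clear. I'll descend and grip at about x=+21.

step_arm(
  moves=[
    [[-0.3,-0.07,-4,-0.006,8.7],[-0.3,-0.07,-4,-0.006,5],[0,0,-4,0,4],[0,0,-3,0,4],[0,0,-1.7,0,4],[0,0,0,0,1],[0,0,0,0,1],[0,0,0,0,1],[0,0,0,0,1],[0,0,0,0,1]],
  ],
)

```text
clock: 2.15
tool_pos: [0.4051, -0.2917, 0.0605]
orientation: [180.0, 0.1, 164.3]
force: [0.9, -0.8, 0.1]
opening: 0.0202
gripper_force: 0.0
```

step_arm(
  moves=[
    [[0,0,0,0,1],[0,0,0,0,1],[0,0,0.2,0,1],[0,0,0.5,0,1],[0,0,1,0,1],[0,0,1,0,1],[0,0,1,0,1],[0,0,0.5,0,1],[0,0,0,0,1]],
  ],
)

```text
clock: 3.05
tool_pos: [0.4052, -0.2916, 0.1027]
orientation: [180.0, 0.1, 164.3]
force: [1.0, -0.5, -2.6]
opening: 0.0138
gripper_force: 29.8
```

```bash
python3 - <<'E'
from h import *
o=ctrl.get_obs();print(o["tool_pos"],o["opening"],o["gripper_force"],o["force"],o["moment"])
snap("side","s1")
cv2.imwrite("pics/s1c.png",cv2.resize(cv2.imread("pics/s1.png")[230:410,280:520],None,fx=3,fy=3))
E
```

```text
[ 0.40520301 -0.29163373  0.10270987] 0.013759531027588322 29.82026070356369 [ 0.99702676 -0.47993927 -2.58335554] [-0.04533999  0.01937433 -0.02853378]
```

View pics/s1c.png

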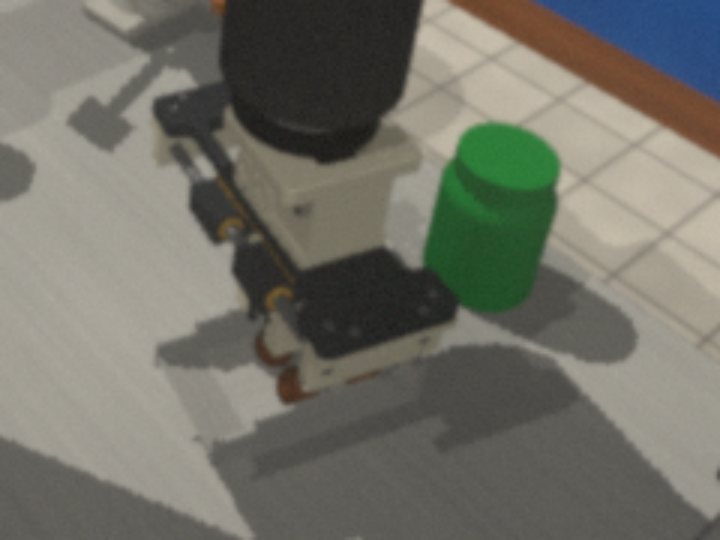

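The scoop is lifted level with the nuts inside, clear of the jar. I'll raise it and carry it gently to the hopper.

step_arm(
  moves=[
    [[0,0,1,0,1],[0,0,2,0,1],[0,0,2,0,1],[0,0,2,0,1],[0,0,2,0,1],[0,0,2,0,1],[0.2,0.3,2,0,1],[0.4,0.6,2,0,1],[0.6,0.9,1.7,0,1],[0.8,1.1,1,0,1]],
  ],
)

```text
clock: 4.1
tool_pos: [0.4249, -0.2624, 0.2802]
orientation: [-180.0, 0.1, 164.3]
force: [0.7, -0.6, -1.6]
opening: 0.0138
gripper_force: 29.8
```

step_arm(
  moves=[
    [[1,1.4,0,0,1],[1.15,1.6,0,0,1],[1.15,1.6,0,0,1],[1.15,1.6,0,0,1],[1.15,1.6,0,0,1],[1.15,1.6,0,0,1],[1.15,1.6,0,0,1],[1.15,1.6,0,0,1],[1.15,1.6,0,0,1],[1.15,1.6,0,0,1]],
  ],
)

```text
clock: 5.1
tool_pos: [0.5386, -0.1032, 0.2783]
orientation: [-180.0, -0.0, 164.3]
force: [0.4, -0.6, -3.1]
opening: 0.0137
gripper_force: 29.8
```

step_arm(
  moves=[
    [[1.15,1.6,0,0,1],[1.15,1.6,0,0,1],[1.15,1.6,0,0,1],[1.15,1.6,0,0,1],[1.15,1.6,0,0,1],[1.15,1.6,0,0,1],[1.15,1.6,0,0,1],[1.0,1.4,0,0,1],[0.7,1.0,0,0,1],[0.4,0.5,0,0,1]],
  ],
)

```text
clock: 6.1
tool_pos: [0.6402, 0.0376, 0.2782]
orientation: [-180.0, -0.0, 164.4]
force: [0.1, 0.5, -2.5]
opening: 0.0136
gripper_force: 29.8
```

```bash
python3 - <<'E'
from h import *
print(ctrl.get_obs()["tool_pos"])
snap("scene","sc2");snap("side","s2")
a=cv2.imread("pics/sc2.png")[100:300,120:330];b=cv2.imread("pics/s2.png")[100:300,240:430]
cv2.imwrite("pics/m2.png",np.hstack([cv2.resize(a,None,fx=2,fy=2),cv2.resize(b,None,fx=2,fy=2)])[:600,:800])
E
```

```text
[0.64019972 0.03758537 0.27820119]
```

View pics/m2.png

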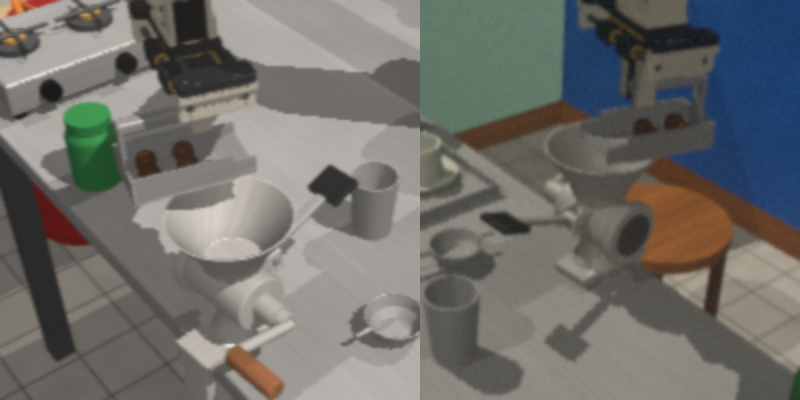

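The scoop is level beside the funnel with the nuts inside. Now I'll move over the mouth and lower it towards the rim.

step_arm(
  moves=[
    [[0.5,0.7,0,0,1],[0.8,1.1,0,0,1],[1,1.4,0,0,1],[0.8,1.1,0,0,1],[0.5,0.6,-0.3,0,1],[0.2,0.3,-0.6,0,1],[0,0,-0.6,0,1],[0,0,-0.5,0,1],[0,0,-0.3,0,1],[0,0,0,0,1]],
  ],
)

```text
clock: 7.2
tool_pos: [0.6772, 0.0881, 0.2551]
orientation: [-180.0, -0.0, 164.3]
force: [0.2, 0.2, -1.8]
opening: 0.0138
gripper_force: 29.8
```

```bash
python3 - <<'E'
from h import *
o=ctrl.get_obs();print(o["tool_pos"],o["force"],o["moment"])
t=o["tool_pos"];yaw=np.radians(164.3);d=np.array([np.cos(yaw),np.sin(yaw)])
for H in((.648,.098),(.6498,.1),(.6466,.096)):
    v=t[:2]-H;print("along",v@d,"side",v@[-d[1],d[0]])
# ideal grip path rotating about contact (-32,-78)
p=None
for th in range(0,37,4):
    a=np.radians(th);x,z=32*np.cos(a)+78*np.sin(a),-32*np.sin(a)+78*np.cos(a)
    if p:print(th,"dxy cm",np.round((x-p[0])/10*d,2),"dz",round((z-p[1])/10,2))
    p=(x,z)
E
```

```text
[0.67715133 0.08809138 0.25506364] [ 0.22787163  0.22211282 -1.82872602] [-0.05567117  0.08860937 -0.02533896]
along -0.030745019442478472 side 0.0016505827695277647
along -0.02955337519086252 side 0.0040630470651372855
along -0.031551586995523885 side -0.0006536413476914217
4 dxy cm [-0.52  0.15] dz -0.24
8 dxy cm [-0.5   0.14] dz -0.28
12 dxy cm [-0.48  0.13] dz -0.31
16 dxy cm [-0.46  0.13] dz -0.35
20 dxy cm [-0.43  0.12] dz -0.38
24 dxy cm [-0.41  0.11] dz -0.41
28 dxy cm [-0.38  0.11] dz -0.44
32 dxy cm [-0.35  0.1 ] dz -0.47
36 dxy cm [-0.31  0.09] dz -0.49
```

step_arm(
  moves=[
    [[0,0,-0.3,0,1],[0,0,-0.2,0,1],[0,0,-0.1,0,1],[-0.26,0.07,-0.12,0,1],[-0.26,0.07,-0.13,0,1],[-0.25,0.07,-0.14,0,1],[-0.25,0.07,-0.15,0,1],[0,0,0,0,1]],
  ],
)

```text
clock: 8.0
tool_pos: [0.6676, 0.0917, 0.2452]
orientation: [179.9, 0.1, 164.3]
force: [0.9, 1.1, 5.3]
opening: 0.0136
gripper_force: 30.0
```

```bash
python3 - <<'E'
from h import *
o=ctrl.get_obs();print(o["tool_pos"],o["force"],o["moment"])
snap("scene","sc3");snap("side","s3")
a=cv2.imread("pics/sc3.png")[100:300,120:330];b=cv2.imread("pics/s3.png")[100:300,240:430]
cv2.imwrite("pics/m3.png",np.hstack([cv2.resize(a,None,fx=2,fy=2),cv2.resize(b,None,fx=2,fy=2)])[:600,:800])
E
```

```text
[0.66763395 0.09174209 0.24516988] [0.89473263 1.10473915 5.28727419] [ 0.33218303 -0.60346379  0.05462766]
```

View pics/m3.png

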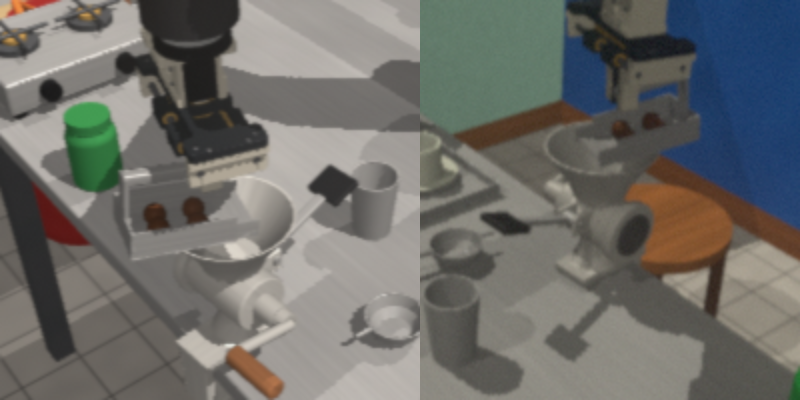

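The force shows about 8 N on the rim, and the scoop is starting to pitch lip-down with the nuts still in. I'll continue.

step_arm(
  moves=[
    [[-0.24,0.07,-0.15,0,1],[-0.24,0.07,-0.16,0,1],[-0.23,0.06,-0.17,0,1],[-0.23,0.06,-0.18,0,1],[-0.22,0.06,-0.19,0,1],[-0.22,0.06,-0.19,0,1],[-0.21,0.06,-0.2,0,1],[-0.2,0.06,-0.2,0,1],[0,0,0,0,1]],
  ],
)

```text
clock: 9.0
tool_pos: [0.6491, 0.097, 0.2305]
orientation: [179.9, 0.0, 164.4]
force: [-2.6, 2.4, 6.6]
opening: 0.014
gripper_force: 30.0
```

step_arm(
  moves=[
    [[-0.2,0.05,-0.22,0,1],[-0.19,0.05,-0.22,0,1],[-0.18,0.05,-0.23,0,1],[-0.17,0.05,-0.24,0,1],[0,0,0,0,1],[0,0,0,0,1]],
  ],
)

```text
clock: 9.6
tool_pos: [0.6416, 0.0993, 0.2214]
orientation: [179.9, 0.0, 164.4]
force: [-3.9, 3.9, 6.2]
opening: 0.0135
gripper_force: 30.0
```

```bash
python3 - <<'E'
from h import *
o=ctrl.get_obs();print(o["tool_pos"],o["force"],o["moment"])
snap("scene","sc4");snap("side","s4")
a=cv2.imread("pics/sc4.png")[100:300,120:330];b=cv2.imread("pics/s4.png")[100:300,240:430]
cv2.imwrite("pics/m4.png",np.hstack([cv2.resize(a,None,fx=2,fy=2),cv2.resize(b,None,fx=2,fy=2)])[:600,:800])
E
```

```text
[0.64155777 0.09926966 0.22142055] [-3.93504389  3.94718282  6.20893873] [1.33538566 0.85436035 0.07882532]
```

View pics/m4.png

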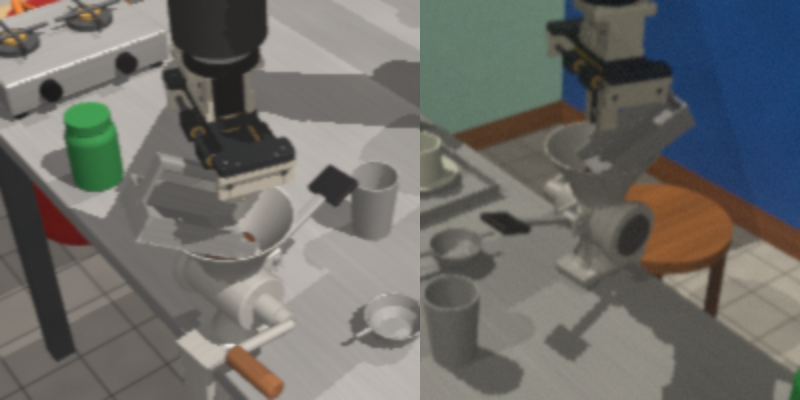

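The scoop is tilted about 30° and looks empty, with a brown nut visible in the funnel. I'll tilt a little more to be sure, then lift and check by colour.

step_arm(
  moves=[
    [[-0.15,0.04,-0.2,0,1],[0,0,0,0,1],[0,0,0,0,1],[0,0,0.3,0,1],[0.2,0,0.8,0,1],[0.3,-0.1,1.2,0,1],[0.3,-0.1,1.5,0,1],[0.3,-0.1,1.8,0,1],[0,0,1.5,0,1],[0,0,1,0,1]],
  ],
)

```text
clock: 10.7
tool_pos: [0.6521, 0.0954, 0.3015]
orientation: [180.0, 0.1, 164.3]
force: [0.2, 0.5, -1.0]
opening: 0.0136
gripper_force: 30.0
```

step_arm(
  moves=[
    [[-0.5,-2,0.5,0,1],[-1,-3,0,0,1],[-1,-3,0,0,1],[-1,-3,0,0,1],[-1,-3,0,0,1],[-1,-3,0,0,1],[-0.5,-2,0,0,1],[0,0,0,0,1]],
  ],
)

```text
clock: 11.5
tool_pos: [0.5902, -0.0971, 0.305]
orientation: [-180.0, -0.0, 164.2]
force: [0.3, 0.3, -2.1]
opening: 0.0136
gripper_force: 30.0
```

```bash
cat >> h.py <<'E'
def brown(f):
    z=np.load(f+".npz");P=cloud(f);h=cv2.cvtColor(z["p"],cv2.COLOR_BGR2HSV)
    m=((h[...,0]<12)&(h[...,1]>120)&(h[...,2]>30)&(h[...,2]<190)).astype(np.uint8)
    n,_,st,c=cv2.connectedComponentsWithStats(m)
    for i in range(1,n):
        if st[i,4]>8:
            u,v=c[i].astype(int);p=P[v,u]
            if p[2]>0 and abs(p[1])<.6 and 0.2<p[0]<.85:print(f,c[i].round(),st[i,4],p.round(3))
E
python3 - <<'E'
from h import *
print(ctrl.get_obs()["tool_pos"],ctrl.get_obs()["opening"],ctrl.get_obs()["force"])
for n in("scene","side"):
    snap(n,n+"5");brown(n+"5")
a=cv2.imread("pics/scene5.png")[110:270,150:300];b=cv2.imread("pics/side5.png")[110:270,250:420]
cv2.imwrite("pics/m5.png",np.hstack([cv2.resize(a,None,fx=2.5,fy=2.5),cv2.resize(b,None,fx=2.5,fy=2.5)]))
E
```

```text
[ 0.590189   -0.09713572  0.30496417] 0.013601594841368234 [ 0.31962797  0.26611071 -2.13848311]
scene5 [230. 223.] 77 [0.661 0.091 0.144]
scene5 [241. 224.] 55 [0.642 0.113 0.146]
```

View pics/m5.png

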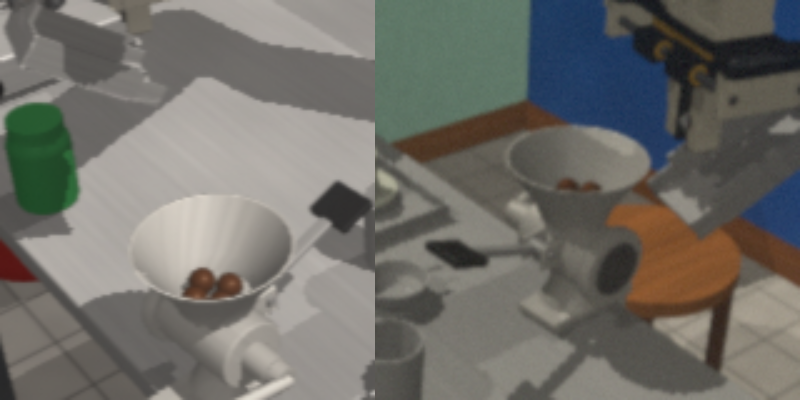

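All four nuts are in the hopper, and the scoop is empty but still tilted. I'll carry it back over the free counter.

step_arm(
  moves=[
    [[-1.5,-1.5,0,0,1],[-2.6,-2.8,0,0,1],[-2.6,-2.8,0,0,1],[-2.6,-2.8,0,0,1],[-2.6,-2.8,0,0,1],[-2.6,-2.8,-1,0,1],[-2.4,-2.5,-2,0,1],[-1.6,-1.4,-3,0,1],[0,0,-4,0,1],[0,0,-3,0,1]],
  ],
)

```text
clock: 12.6
tool_pos: [0.4051, -0.2882, 0.173]
orientation: [180.0, -0.0, 164.3]
force: [0.2, -0.1, -2.2]
opening: 0.0139
gripper_force: 30.0
```

```bash
python3 - <<'E'
from h import *
t=ctrl.get_obs()["tool_pos"];print(t)
d=np.array([np.cos(np.radians(164.3)),np.sin(np.radians(164.3))])
for n in("scene","side","wrist"):
    snap(n,n+"6");P=cloud(n+"6").reshape(-1,3)
    s=(P[:,:2]-t[:2])@d;w=(P[:,:2]-t[:2])@[-d[1],d[0]]
    m=(abs(w)<.045)&(s>.01)&(s<.12)&(P[:,2]<t[2]-.012)&(P[:,2]>.01)
    k=(abs(w)<.015)&(s<-.02)&(s>-.08)&(P[:,2]>t[2])
    for b in range(10,120,10):
        q=m&(s*1000>b)&(s*1000<b+10)
        if q.sum()>3:print(n,b,q.sum(),P[q,2].min().round(3),P[q,2].max().round(3),end=' | ')
    print()
E
```

```text
[ 0.40511598 -0.28817338  0.17300361]

side 10 31 0.105 0.121 | 
wrist 10 359 0.107 0.124 |
```

step_arm(
  moves=[
    [[0,0,-3,0,1],[0,0,-3,0,1],[0,0,-2,0,1],[0,0,-1,0,1],[0,0,-0.6,0,1],[0,0,-0.5,0,1],[0,0,-0.3,0,1],[0,0,0,0,1]],
  ],
)

```text
clock: 13.55
tool_pos: [0.4074, -0.2886, 0.0714]
orientation: [-180.0, 0.1, 164.3]
force: [-0.0, -0.1, 1.1]
opening: 0.0137
gripper_force: 30.0
```

step_arm(
  moves=[
    [[0,0,-0.1,0,1],[0.48,-0.135,-0.1,0,1],[0.48,-0.135,-0.1,0,1],[0.48,-0.135,-0.1,0,1],[0.48,-0.135,-0.1,0,1],[0.48,-0.135,-0.1,0,1],[0,0,0,0,1]],
  ],
)

```text
clock: 14.25
tool_pos: [0.4318, -0.2956, 0.0657]
orientation: [-180.0, 0.1, 164.4]
force: [1.1, -0.2, 5.6]
opening: 0.0135
gripper_force: 30.0
```

```bash
cat > lip.py <<'E'
from h import *
import sys
o=ctrl.get_obs();t=o["tool_pos"];print(t,o["force"],o["moment"])
d=np.array([np.cos(np.radians(164.3)),np.sin(np.radians(164.3))])
snap("wrist","w_"+sys.argv[1]);P=cloud("w_"+sys.argv[1]).reshape(-1,3)
s=(P[:,:2]-t[:2])@d*1000;w=(P[:,:2]-t[:2])@[-d[1],d[0]]*1000
for lo,hi in((-50,-33),(-30,30),(33,50)):
  for b in range(-20,80,10):
    q=(w>lo)&(w<hi)&(s>b)&(s<b+10)&(P[:,2]<t[2]-.005)&(P[:,2]>-.02)
    if q.sum()>3:print((lo,b),np.percentile(P[q,2]*1000,[5,50,95]).round(),end=" ")
  print()
E
python3 lip.py a
```

```text
[ 0.43184663 -0.29562582  0.06569331] [ 1.08245165 -0.207687    5.57672808] [-0.1993202   0.11799127  0.01458758]
(-50, -20) [-0.  1. 12.] (-50, -10) [-0.  9. 30.] (-50, 0) [ 0. 17. 41.] (-50, 10) [-0. 10. 38.] (-50, 20) [-0.  8. 25.] (-50, 30) [-0.  1. 22.] (-50, 40) [-0.  1.  2.] (-50, 50) [-0.  1.  2.] (-50, 60) [-0.  1.  2.] (-50, 70) [-0.  1.  2.] 
(-30, -20) [12. 13. 15.] (-30, -10) [ 9. 11. 12.] (-30, 0) [ 8.  9. 10.] (-30, 10) [ 8.  9. 10.] (-30, 20) [ 8.  9. 11.] (-30, 30) [-0.  1. 10.] (-30, 40) [-0.  1.  2.] (-30, 50) [-0.  1.  2.] (-30, 60) [-0.  1.  2.] (-30, 70) [-0.  1.  2.] 
(33, -20) [-0.  1. 12.] (33, -10) [ 0. 10. 29.] (33, 0) [ 0. 14. 41.] (33, 10) [ 0. 10. 38.] (33, 20) [ 0.  9. 25.] (33, 30) [-0.  1. 22.] (33, 40) [-0.  1.  2.] (33, 50) [-0.  1.  2.] (33, 60) [-0.  1.  2.] (33, 70) [-0.  1.  2.]
```

Depth shows the ramp lying level, so the tilt is down from about 34° to about 17°. Continuing.

step_arm(
  moves=[
    [[0.48,-0.135,-0.08,0,1],[0.48,-0.135,-0.08,0,1],[0.48,-0.135,-0.08,0,1],[0.48,-0.135,-0.08,0,1],[0.48,-0.135,-0.08,0,1],[0,0,0,0,1]],
  ],
)

```text
clock: 14.9
tool_pos: [0.4554, -0.302, 0.0604]
orientation: [-180.0, 0.0, 164.3]
force: [-0.3, 0.7, 1.4]
opening: 0.0138
gripper_force: 30.0
```

```bash
python3 lip.py b | sed -n '1p;3p'
```

```text
[ 0.4553533  -0.30199548  0.06043435] [-0.30375428  0.72415642  1.38451248] [0.02337495 0.26437738 0.0270734 ]
(-30, -20) [7. 8. 9.] (-30, -10) [6. 7. 8.] (-30, 0) [5. 6. 7.] (-30, 10) [4. 5. 6.] (-30, 20) [6. 7. 8.] (-30, 30) [ 7.  9. 10.] (-30, 40) [-0.  1. 10.] (-30, 50) [-0.  1.  2.] (-30, 60) [-0.  1.  2.] (-30, 70) [-0.  1.  2.]
```

About 6° is left. A bit more, then release and rise.

step_arm(
  moves=[
    [[0.4,-0.11,-0.06,0,1],[0.4,-0.11,-0.06,0,1],[0,0,0,0,1],[0,0,0,0,1.6],[0,0,0,0,2.5],[0,0,0,0,4],[0,0,0,0,5],[0,0,0,0,5],[0,0,1,0,5],[0,0,2,0,5]],
  ],
)

```text
clock: 15.95
tool_pos: [0.4616, -0.3037, 0.089]
orientation: [180.0, -0.2, 164.3]
force: [0.6, 0.1, 1.2]
opening: 0.0495
gripper_force: 0.0
```

step_arm(
  moves=[
    [[0,0,4,0,5],[0,0,5,0,3],[0,0,5,0,0],[-1,3,2,0,0],[-1,4,0,0,0],[-1,4,0,0,0],[0,4,0,0,0],[0,4,0,0,0],[0,4,0,0,0]],
  ],
)

```text
clock: 16.85
tool_pos: [0.4321, -0.0726, 0.2506]
orientation: [180.0, 0.1, 164.3]
force: [1.2, 0.0, -0.2]
opening: 0.0002
gripper_force: 0.0
```

```bash
python3 - <<'E'
from h import *
o=ctrl.get_obs();print(o["tool_pos"],o["force"],o["opening"],o["joint_pos"][5])
for n in("scene","side"):
    snap(n,n+"7");brown(n+"7");P=cloud(n+"7").reshape(-1,3)
    q=P[(P[:,2]>.068)&(P[:,2]<.095)&(abs(P[:,0]-.48)<.08)&(abs(P[:,1]+.31)<.06)]
    print(len(q),cv2.minAreaRect(q[:,:2].astype(np.float32)*1000),np.percentile(q[:,2],[5,50,95]))
z=np.load("scene7.npz");P=cloud("scene7");m=(z["p"].max(-1)<50)
Q=P[m];Q=Q[(Q[:,2]>.12)&(Q[:,2]<.16)&(abs(Q[:,0]-.487)<.04)&(abs(Q[:,1]-.086)<.04)]
print("pad",len(Q),np.median(Q,0),Q.min(0),Q.max(0))
E
```

```text
[ 0.43210212 -0.07263143  0.25056137] [ 1.20773392  0.023447   -0.18217364] 0.000230961174453166 -122.12001166745584
scene7 [230. 223.] 75 [0.66  0.09  0.143]
scene7 [241. 224.] 58 [0.644 0.111 0.149]
173 ((513.2518920898438, -316.3673095703125), (19.985397338867188, 98.54400634765625), 72.90991973876953) [0.07289516 0.08179137 0.08662655]
494 ((509.0243835449219, -319.9630432128906), (21.00593376159668, 99.29570007324219), 75.93291473388672) [0.07441065 0.08423781 0.08650645]
pad 183 [0.48699707 0.08469779 0.14537927] [0.46775513 0.06040421 0.1377207 ] [0.50560569 0.1069035  0.15401442]
```

The scoop is flat and released, and the nuts are in the hopper. The fingers are shut, so I'll go above the lever pad and press.

step_arm(
  moves=[
    [[1.1,3.9,0,0,0],[1.1,3.9,0,0,0],[1.1,3.9,-1,0,0],[1.1,3.9,-3,0,0],[0,0,-3,0,0],[0,0,-1.5,0,0],[0,0,-0.5,0,0],[0,0,0,0,0]],
  ],
)

```text
clock: 17.75
tool_pos: [0.4765, 0.0812, 0.1598]
orientation: [-180.0, -0.0, 164.3]
force: [-0.3, -0.0, -0.1]
opening: -0.0001
gripper_force: 0.0
```

step_arm(
  moves=[
    [[0,0,-0.8,0,0],[0,0,-0.8,0,0],[0,0,-0.8,0,0],[0,0,-0.6,0,0],[0,0,0,0,0],[0,0,0,0,0]],
  ],
)

```text
clock: 18.35
tool_pos: [0.4764, 0.0816, 0.1297]
orientation: [-180.0, -0.0, 164.3]
force: [-0.9, -0.6, 4.1]
opening: 0.0006
gripper_force: 1.6
```

step_arm(
  moves=[
    [[0,0.05,-0.5,0,0],[0,0.05,-0.5,0,0],[0,0.05,-0.5,0,0],[0,0.05,-0.4,0,0],[0,0,-0.3,0,0],[0,0,-0.2,0,0],[0,0,0,0,0],[0,0,0,0,0],[0,0,0,0,0]],
  ],
)

```text
clock: 19.25
tool_pos: [0.4762, 0.0836, 0.1057]
orientation: [-180.0, -0.0, 164.3]
force: [-2.7, -1.6, 4.9]
opening: 0.0005
gripper_force: 2.6
```

```bash
python3 - <<'E'
from h import *
for k in range(3):
  for n in("scene","side"):
    snap(n,n+"8");o=ctrl.get_obs();print(o["tool_pos"],o["force"])
yaw=np.radians(4.7);e=np.array([np.cos(yaw),np.sin(yaw)])
for n in("scene","side"):
    z=np.load(n+"8.npz");P=cloud(n+"8");Q=P.reshape(-1,3);D=z["p"].max(-1).reshape(-1)
    v=Q[:,:2]-[.648,.098];s=v@e*1000;w=v@[-e[1],e[0]]*1000
    for b in range(-200,-75,10):
        q=(abs(w)<27)&(s>b)&(s<b+10)&(Q[:,2]>.07)&(Q[:,2]<.125)
        if q.sum()>2:print(n,b,q.sum(),np.percentile(Q[q,2]*1000,[10,50,90]).round(1),D[q].mean().round())
brown("scene8")
a=cv2.imread("pics/scene8.png")[100:260,190:350];b=cv2.imread("pics/side8.png")[120:280,230:390]
cv2.imwrite("pics/m8.png",np.hstack([cv2.resize(a,None,fx=2.5,fy=2.5),cv2.resize(b,None,fx=2.5,fy=2.5)]))
E
```

```text
[0.47626439 0.08360116 0.10568766] [-3.4711788  -3.06677195  5.61605465]
[0.47630256 0.08365282 0.10572587] [-3.79386673 -1.79827533  4.51557012]
[0.47630827 0.08363551 0.10572008] [-3.17221991 -2.46540483  3.65688205]
[0.47629892 0.08365019 0.10570792] [-2.19628958 -2.23657675  5.27056103]
[0.4763137  0.08364682 0.10573141] [-2.46018009 -1.6505764   6.03296282]
[0.4763066  0.08364797 0.10571837] [-3.71997851 -1.95105107  4.83448779]
scene -190 6 [ 98.1 100.2 104.4] 57.0
scene -180 12 [ 97.1 104.1 106. ] 64.0
scene -170 40 [102.6 105.9 119.7] 70.0
scene -160 80 [101.1 105.7 114.1] 56.0
scene -150 36 [ 99.2 103.4 106.6] 75.0
scene -140 18 [ 98.7 102.7 104.9] 95.0
scene -130 20 [ 99.7 102.7 106. ] 95.0
scene -120 19 [101.  103.5 104.5] 95.0
scene -110 21 [100.9 103.2 104.4] 96.0
scene -100 16 [ 99.  103.1 104.7] 105.0
scene -90 15 [ 98.8 103.3 104.3] 143.0
scene -80 9 [ 99.2 102.  103.4] 157.0
side -200 52 [ 98.9 103.5 106.6] 47.0
side -190 62 [104.  105.7 114.2] 61.0
side -180 49 [103.9 106.4 118.6] 82.0
side -170 24 [100.7 105.8 112. ] 58.0
side -160 19 [ 99.3 105.2 106.7] 66.0
side -150 5 [100.8 103.4 104.6] 93.0
side -140 4 [ 98.7 100.5 102.1] 102.0
side -80 7 [ 99.  101.  104.9] 107.0
scene8 [230. 223.] 78 [0.66  0.091 0.144]
scene8 [241. 224.] 57 [0.642 0.109 0.147]
```

View pics/m8.png

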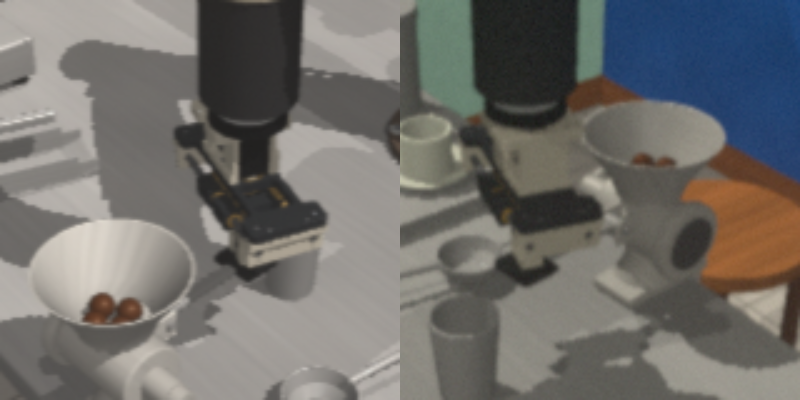

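The lever's top reads the same height along its length, so it is level. The TCP is at 105.7 mm, the force is about 5 N, and the nuts are in the hopper. I'm handing in.

```bash
python3 -c "
from plant import close_job
print(close_job())"
```

```text
the job is handed in; nothing more can be done
None
```

I tipped all four nuts into the hopper, set the empty scoop down flat and let go of it, then handed the job in at about 20 s holding the lever level with about 5 N on its pad. The scoop now lies about 7 cm from where it started.

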